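# Ready the kitchenette tap before the water comes back on

## Robot

A 6-joint arm with a two-finger parallel gripper is mounted at the origin on the work surface. World frame = base frame: x ahead of the robot, y to its left, z up, the work surface at z = 0. Lengths are in mm, angles in rad, forces in N, time in s.
With the tool pointing down it reaches from about 300 to 1000 mm from the base axis. Payload 5.1 kg.
Tool frame: the origin (TCP) lies at the very end of the fingers, on their centre line; the grasp point (between the pads) lies 19 mm behind it (arm.grip_depth is the distance from the TCP to the grasp point, in mm); z points along the fingers, y is the line along which they close (so a half turn about z gives the same grasp; the last joint's range is limited). The gripper opens to 95 mm and grips with 3 to 60 N. Pads are 20 mm wide; open, the fingers measure 119 mm over their backs; the gripper's body (75 mm by 180 mm) begins 59 mm behind the grasp point.
Start: joints at [1.208, 0.124, 1.65, -0, 1.367, -0.083], TCP at [179.528, 624.703, 194.556] pointing down, gripper open.
Joint ranges: [-2.61, 2.61], [-1.02, 2.33], [0.03, 2.71], [-1.35, 4.49], [0.32, 2.68], [-2.91, 2.91]. Speed limits (rad/s): [2.57, 2.57, 3.14, 3.14, 3.14, 3.14].

## Interface

Orientations are given as [roll, pitch, yaw] about the fixed x, y, z axes, in that order (R = Rz(yaw) Ry(pitch) Rx(roll)).
In Python, from bench import arm gives the robot as it stands. The module is installed in compiled form; this text tells all that it offers.
- The arm moves only by the tool send_rows, never from a script. Its arguments are lists of equal length, an entry for each row: "twist": the turn, a rotation vector about the tool's x, y, z in degrees, a list of three; "offset": the shift along the tool's x, y, z in mm, a list of three; "hand": the opening in per cent of the stroke, from 0 (shut) to 100 (fully open). A call has 1 to 5 rows; each row is the pose to reach, as a shift and turn from the pose commanded when the call began, along the tool's axes at that moment; what a row does not reach only later rows make up. A row lasts 1/8 s, in which the tool goes at most 62.5 mm and 10.7 degrees, less where a joint would pass 70% of its speed; a pose out of reach is approached as far as the arm can. A call with a gripper value outside its range is refused whole. The fingers move at their own pace and stop on an object; "grip_force" is the grip in N (left out, the last holds). Time passes only in rows, so rows that repeat a pose let the fingers close. It gives the time, the measured TCP pose, the force, the opening and the grip force at its end, in the units of the state.
- arm.get_state(): the state, without advancing time (a new reading comes with each control period).
- arm.camera(name): name is "scene" or "top" or "wrist"; returns (picture, depth): 384x512x3 uint8, red, green, blue; 384x512 float32, mm along the optical axis (not along the pixel's ray), 0 where there is no reading.
- arm.camera_params(name): a dict with "K" (3x3 intrinsics, pixels), "k1" (the pictures are not rectified: a ray, as slopes to the right and down, at radius r is drawn at 1 + k1 r^2 times it, then the intrinsics apply), "cam_to_world" (4x4, takes a point from camera to world coordinates); the wrist camera has in their place "tool_from_camera" (4x4, takes a point from camera to tool coordinates, whose origin is the TCP and whose axes are the flange's). Camera axes: x right, y down, z forward; pixel columns grow to the right and rows downward; lengths in mm; the calibration is good to about 2 mm. A picture is of the moment at which its call begins: read the wrist's pose just before it. camera_params takes no time and is no camera call.
- arm.finish_job(): hands the job in; it is judged then, once.
Trained networks look in the newest picture that a camera, given by its name, has taken for a name from the list of things; names that differ only in an ending like _2 or _b are one class to them, and where a whole thing is asked for, a point or a joint stands for the part that bears it (a point fixed in the world has none). Each returns a list of dicts, best first, with "confidence" (0 to 1); they miss things now and then, are a little off and sometimes report something else, mostly with a low value. They report only what shows in the picture. A call takes as long as a camera call. They do not tell look-alikes from the thing itself.
- arm.regions_of(thing, camera): "pixels" (384x512 bool, what is visible of it) and "bbox" ([left, top, width, height] in pixels, round what is visible of it).
The state is a dict: "t": time; "joint_pos": joint angles; "joint_vel": joint speeds; "joint_efforts": joint torques, N m; "eef_pos": TCP position; "ee_rot": TCP orientation; "wrist_force": force on the tool from outside, world axes, zero at the start; "moment": the same for the moment, N m; "width": finger opening in mm; "grasp_force": force on a finger pad.
Only numpy, scipy, OpenCV 4.12 (cv2) and the standard library are available. Lean on these libraries where they do the work, as an engineer would, in place of code of your own. Each camera call takes 0.05 s, during which the arm holds its last target. There are 200 camera calls.

## Task

The water to this half-fitted kitchenette is about to be turned back on. Push the small lever on top of the tap clockwise (seen from above) as far as it goes, so that it is fully shut, and push the tap's long spout round until its outlet hangs over the middle of the round white tub. Lift nothing: leave the tub and everything else standing where it is.

Things in the scene. Friction and masses are not known exactly. Their poses are not given: they have to be found in the camera images.
- tap: Steel kitchen tap fixed on the worktop: round pillar 48 mm in diameter (51 mm where the spout turns), foot 68 mm, 256 mm high in all. Origin on the pillar's axis at worktop height; z is up and its -x is the tap's front, towards the robot within 0.25 rad. Spout and lever both turn about this vertical axis.
- spout (a joint): Spout angle, rad, -1.75 to 1.75, counterclockwise from above positive: 0 = along the tap's -x (front), 1.57 = along its -y. The spout is a straight level pipe 22 mm in diameter, centreline 185 mm above the worktop, from the pillar to the outlet. Friction 0.3 N m; it stays where it is left. Push its side 100 to 185 mm from the axis. It starts about in front, between tub and case.
- outlet (a point): The spout's outlet: centre of the lower face of the nozzle (28 mm in diameter) that hangs at the spout's end, 210 mm from the tap's axis and 160 mm above the worktop.
- lever (a joint): Angle of the tap's lever in rad: 0 = shut, at a hard stop, pointing along the tap's own -x (front); grows counterclockwise seen from above to 1.57 = fully open, pointing along the tap's own -y. Starts well open (0.7 to 1.45). Friction 0.15 N m; it stays where it is left.
- lever_tip (a point): Middle of the outer end of the lever, 80 mm from the tap's axis. The lever is a level steel bar 18 mm wide and 12 mm thick, centred 245 mm above the worktop (39 mm of free air between it and the spout pipe below), on a round hub 44 mm in diameter whose top is at 256 mm.
- tub: Loose round white plastic tub, open at the top: 220 mm across at the rim, 176 mm at the foot, 120 mm high, 5 mm walls, 0.7 kg. Origin at the centre of its underside. It stands to the left or right of the spout, its centre 185 to 235 mm from the tap's axis.
- case: Bystander: closed black rectangular tool case, 150 x 190 x 85 mm high, with a carrying handle on top up to 109 mm; origin at the centre of its underside. It stands on the other side of the spout from the tub.
- bottle: Bystander: spray bottle 68 mm in diameter, 192 mm high, red spray head, behind the tap on its +y side; origin at the centre of its underside.
- alarm: Bystander: white round domed smoke alarm, 100 mm in diameter, 40 mm high, lying in front of the tap; origin at the centre of its underside.
- remote: Bystander: white remote control 46 x 150 x 20 mm lying behind the tap on its -y side; origin at the centre of its underside.
There are look-alikes about, which are no part of the job. There is more than one size of the tub; the one meant has the size given above.

How it is judged (in metres and radians):
At the end, for the whole second after the job is handed in: The lever is within 0.08 rad of its shut stop, the spout is at rest with the centre of its outlet within 40 mm (horizontally) of the tub's centre, and tub, case, bottle, alarm and remote are within 20 mm of where they started (value of joint lever below 0.08 rad and horizontal distance between outlet and tub below 0.04 m and velocity of joint spout between -0.03 and 0.03 rad/s and distance of each of tub, case, bottle, alarm, remote from where it was at the start of the episode below 0.02 m); the robot touches nothing.
It fails at once if the tub is pushed, lifted or carried (moved more than 20 mm) (distance of tub from where it was at the start of the episode above 0.02 m).
It fails at once if a bystander (case, bottle, alarm, remote) is pushed, lifted or carried (moved more than 20 mm) (distance of any of case, bottle, alarm, remote from where it was at the start of the episode above 0.02 m).
It also fails if it takes over 51 s, if anything falls off the work surface, if the arm or the gripper's body presses on something with over 40 N, if the wrist force passes 120 N, or if a joint passes its speed limit or range.

## Working session

There is one attempt and no reset: what is moved stays moved. The work goes in short steps, Python scripts to look and compute and a tool call to move; the robot and the scene stay as the last step left them, time stands still between calls to the robot, and variables do not carry over. Pictures are saved under pics/ and viewed, at most 10 in all, crops included, and the job is handed in when it is done.

Besides the shell and the picture viewer there is one more tool, called after "Call:" as name(argument=value, ...) on one line, values as JSON. send_rows: Moves the arm, as the interface text tells. Its arguments: {"type":"object","properties":{"twist":{"type":"array"},"offset":{"type":"array"},"hand":{"type":"array"},"grip_force":{"type":"number"}},"required":["twist","offset","hand"]}

```bash
mkdir -p pics
cat > h.py <<'E'
import numpy as np,cv2
from bench import arm
def pts(cam,d,mask=None):
    p=arm.camera_params(cam);K=np.array(p["K"]);k1=p["k1"]
    v,u=np.nonzero((d>0)&(mask if mask is not None else True))
    n=cv2.undistortPoints(np.stack([u,v],1).astype(np.float64)[:,None],K,np.array([k1,0,0,0.]))[:,0]
    z=d[v,u]; c=np.stack([n[:,0]*z,n[:,1]*z,z,np.ones_like(z)])
    return (np.array(p["cam_to_world"])@c)[:3].T,u,v
E
python3 - <<'E'
from h import *
s=arm.get_state();print(s["t"],s["eef_pos"],s["ee_rot"],s["width"])
for c in ["scene","top"]:
    im,d=arm.camera(c);np.savez(f"{c}.npz",im=im,d=d)
    cv2.imwrite(f"pics/{c}0.png",im[:,:,::-1])
    for t in ["tap","spout","lever","tub","case","bottle","alarm","remote"]:
        for r in arm.regions_of(t,c):
            m=r["pixels"]; P,_,_=pts(c,d,m)
            if len(P)<5: continue
            print(c,t,round(r["confidence"],2),r["bbox"],len(P),np.percentile(P,[3,50,97],axis=0).round().tolist())
print(arm.get_state()["t"])
E
```

```text
0.0 [179.29172839 624.08440607 193.29813291] [-3.13958144e+00 -2.07220055e-04  2.86180785e+00] 94.89728425765033
scene tap 0.94 [197.4, 156.2, 73.5, 75.8] 1362 [[426.0, -288.0, 44.0], [634.0, -62.0, 191.0], [670.0, -50.0, 256.0]]
scene spout 0.67 [198.6, 164.8, 72.0, 33.5] 661 [[430.0, -77.0, 166.0], [562.0, -62.0, 190.0], [670.0, -49.0, 205.0]]
scene lever 0.54 [198.0, 155.8, 17.1, 23.9] 230 [[594.0, -117.0, 233.0], [645.0, -67.0, 251.0], [667.0, -52.0, 257.0]]
scene tub 0.84 [213.6, 159.8, 45.0, 57.6] 2119 [[380.0, -309.0, 5.0], [468.0, -157.0, 74.0], [563.0, -107.0, 120.0]]
scene tub 0.8 [261.4, 137.4, 42.8, 39.3] 1367 [[129.0, -353.0, 3.0], [201.0, -273.0, 59.0], [284.0, -198.0, 93.0]]
scene tub 0.63 [195.7, 270.4, 68.1, 65.3] 3683 [[687.0, 155.0, 3.0], [755.0, 207.0, 47.0], [836.0, 308.0, 93.0]]
scene case 0.7 [236.8, 210.7, 74.2, 69.0] 3274 [[476.0, 19.0, 15.0], [558.0, 142.0, 82.0], [624.0, 203.0, 101.0]]
scene case 0.61 [194.2, 159.1, 21.5, 23.8] 282 [[512.0, -306.0, 117.0], [645.0, -69.0, 250.0], [667.0, -52.0, 257.0]]
scene bottle 0.85 [198.7, 205.4, 24.7, 65.6] 1164 [[685.
[... 1195 characters left out ...]
0, -211.0, 94.0]]
top tub 0.69 [283.3, 159.6, 76.2, 76.8] 4149 [[385.0, -311.0, 1.0], [485.0, -229.0, 11.0], [576.0, -126.0, 120.0]]
top tub 0.34 [251.0, 216.3, 26.4, 30.9] 738 [[335.0, -91.0, 11.0], [379.0, -52.0, 23.0], [421.0, -11.0, 43.0]]
top case 0.56 [184.8, 146.0, 69.3, 64.7] 3084 [[458.0, 3.0, 62.0], [531.0, 91.0, 84.0], [609.0, 184.0, 106.0]]
top bottle 0.63 [229.2, 102.2, 23.0, 35.9] 552 [[678.0, 4.0, 12.0], [695.0, 34.0, 126.0], [731.0, 65.0, 194.0]]
top alarm 0.82 [251.9, 214.0, 27.4, 34.8] 755 [[337.0, -94.0, 10.0], [380.0, -52.0, 22.0], [423.0, -10.0, 43.0]]
top remote 0.85 [291.4, 126.6, 45.4, 21.7] 691 [[656.0, -269.0, -0.0], [687.0, -204.0, 19.0], [718.0, -133.0, 25.0]]
0.9
```

Run:
```python
from h import *
from scipy.optimize import least_squares
A=[]
for c in ["top","scene"]:
    f=np.load(c+".npz");P,u,v=pts(c,f["d"]);A.append(P)
    x,y,z=P.T
    def circ(Q,R):
        s=least_squares(lambda p:np.hypot(Q[:,0]-p[0],Q[:,1]-p[1])-R,Q[:,:2].mean(0),loss="soft_l1",f_scale=3);return s.x.round(1),len(Q),np.abs(s.fun).mean().round(1)
    m=(z>114)&(z<125)&(x>340)&(x<620)&(y<-95)&(y>-350)
    print(c,"rim",circ(P[m],107.5))
    m=(z>235)&(z<265)&(x>520)&(x<720)&(y<0)&(y>-180);Q=P[m];print(c,"top part",np.percentile(Q,[1,50,99],axis=0).round(),len(Q))
    def res(p):
        # union of hub disc edge and lever: signed distance outside
        a=p[2];d=Q[:,:2]-p[:2];l=d@[np.cos(a),np.sin(a)];t=d@[-np.sin(a),np.cos(a)]
        hub=np.hypot(*d.T)-22
        bar=np.maximum(np.abs(t)-9,np.maximum(-l,l-80))
        return np.maximum(np.minimum(hub,bar),0)
    def cost(p):
        a=p[2];d=Q[:,:2]-p[:2];l=d@[np.cos(a),np.sin(a)]
        return np.append(res(p),[])
    best=min((least_squares(cost,[x0,y0,a0],loss="soft_l1") for x0 in(625,640,650) for y0 in(-60,-75,-90) for a0 in np.arange(-3.1,0,.5)),key=lambda s:s.cost)
    print(c,"lever fit",best.x.round(3),best.cost, "rad 97%",np.percentile(np.hypot(*(Q[:,:2]-best.x[:2]).T),[90,99]))
    m=(z>170)&(z<210)&(x>400)&(x<600)&(y<0)&(y>-130);S=P[m]
    k=np.polyfit(S[:,0],S[:,1],1);print(c,"spout line",k.round(4),"at tip 430,645:",np.polyval(k,[430,645]).round(),S[:,0].min(),len(S))
im=np.load("top.npz")["im"];cv2.imwrite("pics/c1.png",cv2.resize(im[80:260,160:380,::-1],None,fx=3.3,fy=3.3,interpolation=cv2.INTER_CUBIC))
```

```text
top rim (array([ 478.9, -215.2]), 662, np.float64(3.8))
top top part [[ 586. -133.  239.]
 [ 632.  -89.  253.]
 [ 666.  -58.  259.]] 371
top lever fit [646.387 -78.337  -2.417] 0.01870853853501009 rad 97% [65.89269172 78.40399322]
top spout line [-2.81000e-02 -6.00348e+01] at tip 430,645: [-72. -78.] 423.7332895523007 503
scene rim (array([ 482.3, -211.5]), 186, np.float64(3.1))
scene top part [[ 587. -126.  236.]
 [ 645.  -71.  251.]
 [ 668.  -52.  258.]] 238
scene lever fit [647.177 -71.923  -2.426] 1.4367636416986291 rad 97% [60.5168783  77.89803799]
scene spout line [-3.14000e-02 -4.80817e+01] at tip 430,645: [-62. -68.] 423.07096917786475 390
```

View pics/scene0.png

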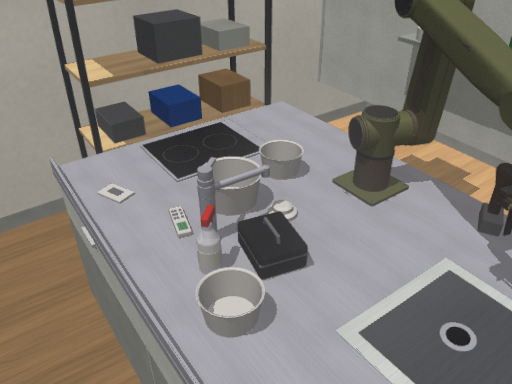

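View pics/c1.png

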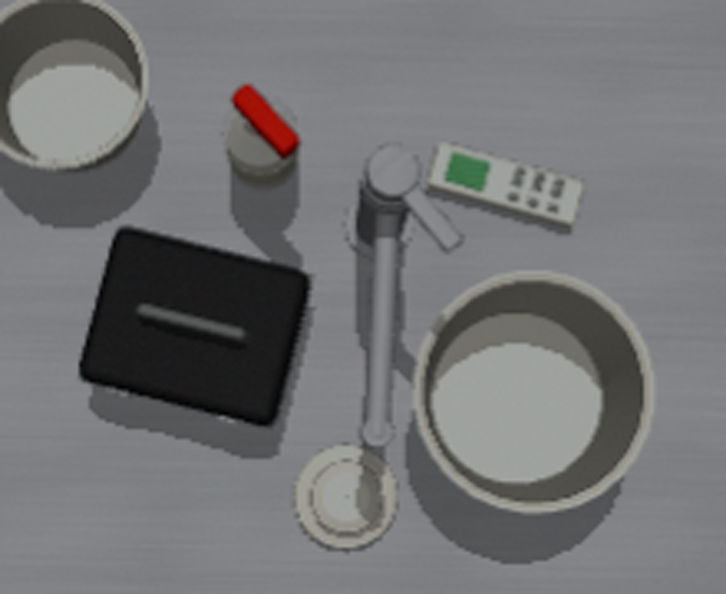

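Three tubs are candidates: top crop (535,390), 120 mm high at the rim; top crop (70,85), 93 mm high; and scene (281,158), also about 93 mm. The one meant is the 120 mm tub next to the spout, at about (481,-214). The crop shows the tap axis at about (646,-75), the spout pointing to the front, and the lever open towards the tub at crop (440,220). I'll shut the lever first.

Call:
send_rows(twist=[[0,0,0],[0,0,0],[0,0,0],[0,0,0],[0,0,0]], offset=[[0,0,-60],[-20,-20,-107],[-60,-58,-107],[-102,-98,-107],[-144,-138,-107]], hand=[0,0,0,0,0], grip_force=20)

```text
t: 1.52
eef_pos: [280.4, 450.8, 301.8]
ee_rot: [3.141, 0.001, 2.862]
wrist_force: [1.0, 0.1, 0.3]
width: 50.5
grasp_force: 0.0
```

Call:
send_rows(twist=[[0,0,0],[0,0,0],[0,0,0],[0,0,0],[0,0,0]], offset=[[-42,-40,0],[-84,-80,0],[-126,-120,0],[-168,-160,0],[-210,-200,0]], hand=[0,0,0,0,0])

```text
t: 2.15
eef_pos: [427.1, 200.4, 301.9]
ee_rot: [3.141, 0.001, 2.862]
wrist_force: [0.7, 0.0, 0.2]
width: 2.5
grasp_force: 0.0
```

Call:
send_rows(twist=[[0,0,0],[0,0,0],[0,0,0],[0,0,0],[0,0,0]], offset=[[-42,-40,0],[-84,-80,0],[-126,-120,0],[-168,-160,0],[-210,-200,0]], hand=[0,0,0,0,0])

```text
t: 2.78
eef_pos: [573.8, -50.0, 301.8]
ee_rot: [3.141, 0.001, 2.861]
wrist_force: [0.0, 1.4, -0.1]
width: 0.6
grasp_force: 0.0
```

Call:
send_rows(twist=[[0,0,0],[0,0,0],[0,0,0],[0,0,0],[0,0,0]], offset=[[-39,-41,0],[-78,-82,0],[-78,-82,0],[-78,-82,40],[-78,-82,81]], hand=[0,0,0,0,0])

```text
t: 3.4
eef_pos: [625.6, -147.9, 220.7]
ee_rot: [3.141, 0.002, 2.862]
wrist_force: [0.4, 0.5, -0.3]
width: 0.7
grasp_force: 0.0
```

Run:
```python
from h import *
s=arm.get_state();print(s["eef_pos"],s["wrist_force"])
im,d=arm.camera("top");cv2.imwrite("pics/t2.png",cv2.resize(im[80:220,220:380,::-1],None,fx=4,fy=4))
```

```text
[ 625.59611453 -147.89423774  220.66555566] [ 0.36414143  0.5157224  -0.34604512]
```

View pics/t2.png

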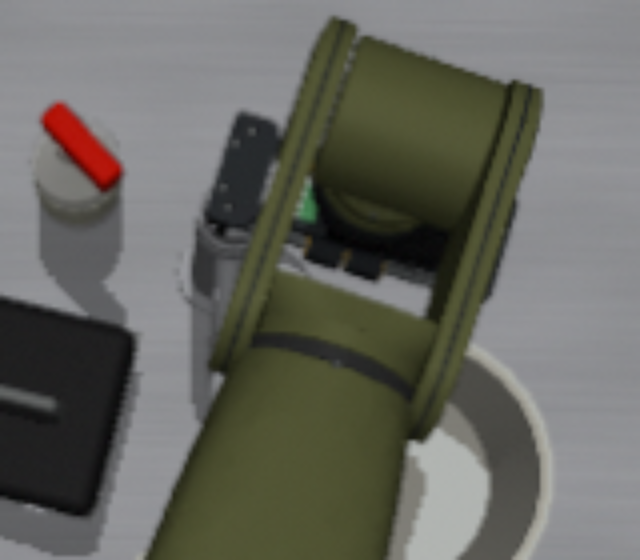

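The arm hides the lever in this picture; the pose matches the plan, so I'll push by position and force.

Call:
send_rows(twist=[[0,0,0],[0,0,0],[0,0,0],[0,0,0],[0,0,0]], offset=[[16,13,0],[24,16,0],[32,19,0],[42,26,0],[47,31,0]], hand=[0,0,0,0,0])

```text
t: 4.08
eef_pos: [589.0, -105.4, 222.3]
ee_rot: [-3.142, 0.003, 2.862]
wrist_force: [3.2, -1.8, 2.7]
width: 0.9
grasp_force: 1.9
```

Call:
send_rows(twist=[[0,0,0],[0,0,0],[0,0,0],[0,0,0]], offset=[[3,3,0],[5,6,0],[7,9,0],[7,9,0]], hand=[0,0,0,0])

```text
t: 4.58
eef_pos: [584.7, -94.9, 221.0]
ee_rot: [3.141, 0.0, 2.862]
wrist_force: [2.8, -0.9, 5.0]
width: 0.5
grasp_force: 2.3
```

Call:
send_rows(twist=[[0,0,0],[0,0,0],[0,0,0]], offset=[[0,3,0],[1,6,0],[1,6,0]], hand=[0,0,0])

```text
t: 4.95
eef_pos: [584.4, -89.2, 220.8]
ee_rot: [-3.141, -0.002, 2.862]
wrist_force: [-0.7, -0.2, 6.4]
width: 0.1
grasp_force: 2.9
```

Run:
```python
from h import *
s=arm.get_state();print(s["eef_pos"],s["wrist_force"],s["moment"])
im,d=arm.camera("scene");cv2.imwrite("pics/s3.png",cv2.resize(im[110:250,150:320,::-1],None,fx=4,fy=4,interpolation=cv2.INTER_CUBIC))
```

```text
[584.3554607  -89.16855957 220.83563407] [-0.72143204 -0.21332429  6.4241349 ] [-0.21383532  0.11106162 -0.03751461]
```

View pics/s3.png

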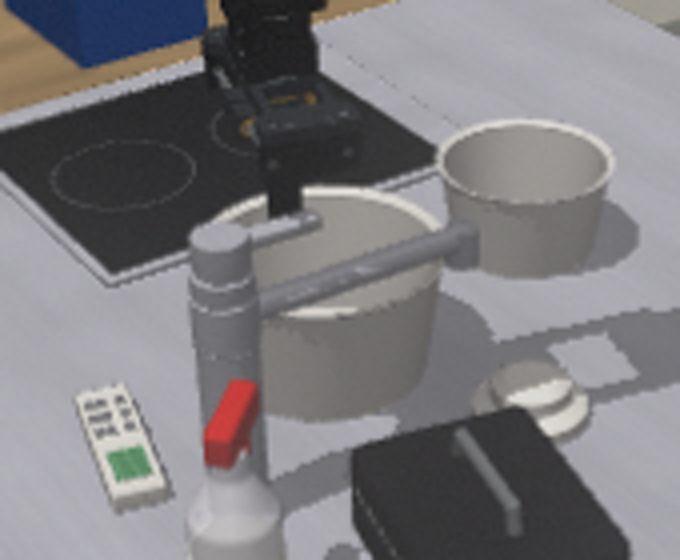

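The picture shows the finger at (285,190) behind the lever, whose tip is at (312,218). It has turned most of the way to the front. I'll keep pushing until the stop shows in the force.

Call:
send_rows(twist=[[0,0,0],[0,0,0],[0,0,0]], offset=[[0,3,0],[0,5,0],[0,5,0]], hand=[0,0,0])

```text
t: 5.38
eef_pos: [584.5, -85.5, 220.7]
ee_rot: [-3.138, -0.005, 2.862]
wrist_force: [-4.5, -4.4, 8.4]
width: 0.4
grasp_force: 4.7
```

Call:
send_rows(twist=[[0,0,0],[0,0,0],[0,0,0]], offset=[[0,2,0],[0,4,0],[0,4,0]], hand=[0,0,0])

```text
t: 5.75
eef_pos: [584.8, -85.1, 220.9]
ee_rot: [-3.131, -0.005, 2.861]
wrist_force: [-7.4, -13.2, 8.9]
width: 0.8
grasp_force: 8.2
```

Call:
send_rows(twist=[[0,0,0],[0,0,0],[0,0,0]], offset=[[0,3,0],[0,4,0],[0,4,0]], hand=[0,0,0])

```text
t: 6.12
eef_pos: [584.9, -84.9, 221.0]
ee_rot: [-3.123, -0.005, 2.86]
wrist_force: [-11.3, -23.5, 8.2]
width: 0.4
grasp_force: 12.3
```

The lever is hard against its stop, at 23 N with no further motion. I'll withdraw and go round to the spout's far side.

Call:
send_rows(twist=[[0,0,0],[0,0,0],[0,0,0],[0,0,0]], offset=[[0,-38,0],[0,-38,0],[0,-38,-45],[0,-38,-85]], hand=[0,0,0,0])

```text
t: 6.62
eef_pos: [577.1, -111.9, 304.4]
ee_rot: [3.141, -0.006, 2.862]
wrist_force: [0.8, -0.4, 1.0]
width: 0.5
grasp_force: 0.0
```

Call:
send_rows(twist=[[0,0,0],[0,0,0],[0,0,0],[0,0,0],[0,0,0]], offset=[[49,33,0],[99,67,0],[99,67,0],[99,67,60],[99,67,123]], hand=[0,0,0,0,0])

```text
t: 7.25
eef_pos: [501.9, -21.1, 181.7]
ee_rot: [3.141, 0.001, 2.862]
wrist_force: [1.0, -0.0, -1.1]
width: 0.4
grasp_force: 0.0
```

Run:
```python
from h import *
s=arm.get_state();print(s["eef_pos"],s["wrist_force"],s["moment"])
im,d=arm.camera("scene");cv2.imwrite("pics/s4.png",cv2.resize(im[110:250,150:320,::-1],None,fx=4,fy=4,interpolation=cv2.INTER_CUBIC))
```

```text
[501.9350014  -21.13354445 181.68781671] [ 0.95280023 -0.03913975 -1.10963855] [-0.03037503  0.00361989 -0.00191713]
```

View pics/s4.png

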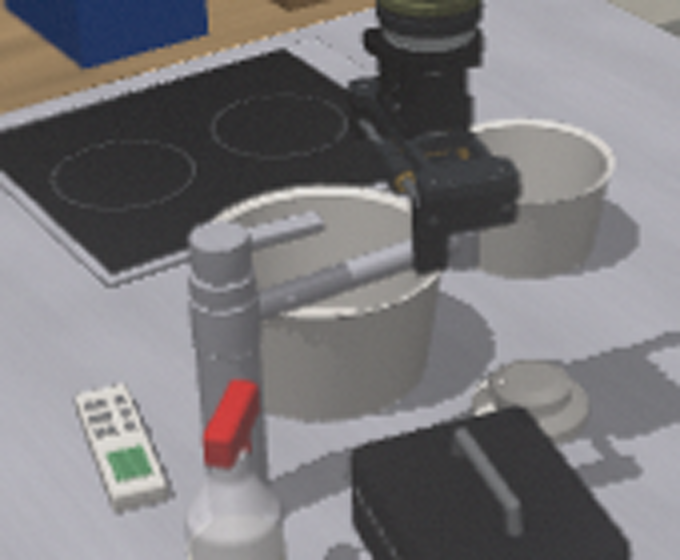

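The finger at (432,250) is on the near (+y) side of the spout, and the lever stays at the front. I'll push towards -y.

Call:
send_rows(twist=[[0,0,0],[0,0,0],[0,0,0],[0,0,0],[0,0,0]], offset=[[-6,-25,0],[-9,-42,0],[-15,-64,0],[-21,-77,0],[-28,-90,0]], hand=[0,0,0,0,0])

```text
t: 7.92
eef_pos: [504.2, -116.5, 183.7]
ee_rot: [3.141, 0.001, 2.861]
wrist_force: [-0.5, -0.5, -0.5]
width: -0.3
grasp_force: 0.0
```

Call:
send_rows(twist=[[0,0,0],[0,0,0],[0,0,0],[0,0,0]], offset=[[-4,-6,0],[-8,-11,0],[-12,-15,0],[-12,-15,0]], hand=[0,0,0,0])

```text
t: 8.43
eef_pos: [511.2, -133.4, 183.0]
ee_rot: [3.141, -0.0, 2.862]
wrist_force: [0.1, -0.1, -0.6]
width: 0.2
grasp_force: 0.0
```

Run:
```python
from h import *
s=arm.get_state();print(s["eef_pos"],s["wrist_force"])
im,d=arm.camera("scene");cv2.imwrite("pics/s5.png",cv2.resize(im[110:250,150:320,::-1],None,fx=4,fy=4,interpolation=cv2.INTER_CUBIC))
for r in arm.regions_of("spout","scene"):
    P,_,_=pts("scene",d,r["pixels"]);P=P[(P[:,2]>175)&(P[:,2]<202)&(P[:,0]<640)]
    if len(P)<20: continue
    dd=P[:,:2]-[646,-75];a=np.arctan2(-dd[:,1],-dd[:,0]);r_=np.hypot(*dd.T);k=(r_>60)&(r_<225)
    print(r["confidence"],r["bbox"],len(P),"ang",np.pi+np.median(a[k]) if k.any() else None,np.percentile(r_,97))
```

```text
[ 511.24083442 -133.35985741  183.02152125] [ 0.06948262 -0.10984171 -0.59514926]
0.56 [196.4, 166.9, 75.2, 33.4] 431 ang 3.05755921373286 211.8649151986061
```

View pics/s5.png

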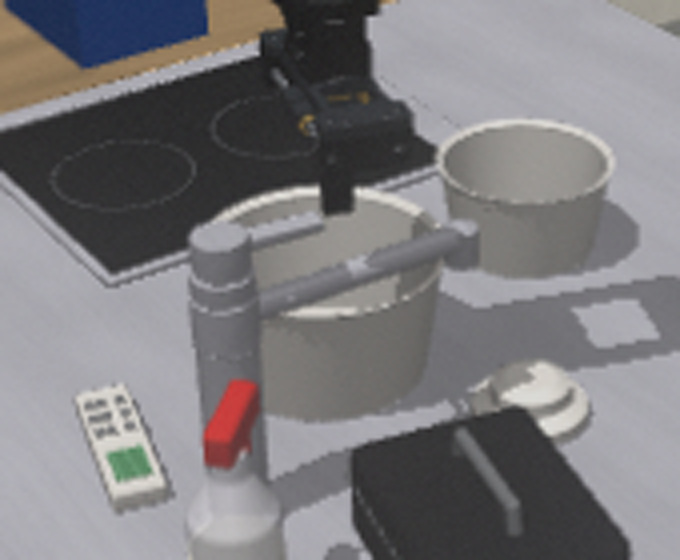

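The finger at (338,212) is now beyond the spout, yet the spout hasn't moved and no force shows. I need to know why, so I'll check the real fingertip against the depth.

Run:
```python
from h import *
s=arm.get_state();e=s["eef_pos"];print(e,s["joint_pos"])
p=arm.camera_params("scene");T=np.linalg.inv(np.array(p["cam_to_world"]))
print("cam pos",np.array(p["cam_to_world"])[:3,3])
def proj(w):
    c=T@np.append(w,1);return cv2.projectPoints(c[None,:3],np.zeros(3),np.zeros(3),np.array(p["K"]),np.array([p["k1"],0,0,0.]))[0].ravel()
for w in [e,[501.9,-21.1,181.7],[500,-70,196],[504,-116,184],[646,-75,256],[436,-68,160]]:
    q=proj(np.array(w,float));print(w,q.round(1),"crop",((q-[150,110])*4).round())
im,d=arm.camera("scene")
P,u,v=pts("scene",d)
near=(np.hypot(P[:,0]-e[0],P[:,1]-e[1])<30)&(P[:,2]>150)
print("finger depth pts",near.sum(),np.percentile(P[near],[2,50,98],axis=0).round())
S=P[(P[:,2]>170)&(P[:,2]<205)&(P[:,0]>400)&(P[:,0]<610)&(P[:,1]>-100)&(P[:,1]<-30)]
for x in range(420,620,20):
    k=(abs(S[:,0]-x)<10)
    if k.any(): print(x,k.sum(),S[k][:,1].mean().round(),S[k][:,2].max().round(),S[k][:,2].min().round())
```

```text
[ 511.0646821  -133.10807974  182.98882291] [-3.56521845e-01 -1.40608904e-01  1.93260352e+00  1.06510517e-04
  1.34983282e+00 -1.64777635e+00]
cam pos [1156.41352273  903.00599408  895.66548492]
[ 511.0646821  -133.10807974  182.98882291] [233.8 167.9] crop [335. 231.]
[501.9, -21.1, 181.7] [256.7 182.6] crop [427. 290.]
[500, -70, 196] [247.9 171.6] crop [392. 246.]
[504, -116, 184] [238.6 169.1] crop [354. 237.]
[646, -75, 256] [204.2 168.1] crop [217. 233.]
[436, -68, 160] [265.1 175.5] crop [460. 262.]
finger depth pts 579 [[ 494. -157.  209.]
 [ 518. -121.  341.]
 [ 539. -107.  534.]]
420 10 -64.0 194.0 173.0
440 63 -60.0 197.0 171.0
460 39 -63.0 197.0 173.0
480 38 -63.0 196.0 179.0
500 43 -64.0 198.0 177.0
520 42 -64.0 197.0 178.0
540 44 -65.0 197.0 178.0
560 42 -66.0 197.0 176.0
580 46 -65.0 198.0 178.0
600 48 -67.0 197.0 176.0
```

The fingertip in the picture sits about 20 mm higher than the reported TCP: it shows at crop row 212, projected 231, and its lowest depth point is about 205. So it passed just over the pipe. I'll go back and push 25 mm lower, at 170 mm radius.

Call:
send_rows(twist=[[0,0,0],[0,0,0],[0,0,0],[0,0,0],[0,0,0]], offset=[[0,0,-50],[31,47,-60],[63,94,-60],[63,94,-20],[63,94,27]], hand=[0,0,0,0,0])

```text
t: 9.2
eef_pos: [477.3, -24.7, 156.7]
ee_rot: [3.141, 0.004, 2.864]
wrist_force: [-0.2, -0.6, 0.2]
width: 0.8
grasp_force: 0.0
```

Call:
send_rows(twist=[[0,0,0],[0,0,0],[0,0,0],[0,0,0]], offset=[[-4,-14,0],[-8,-28,0],[-11,-38,0],[-11,-38,0]], hand=[0,0,0,0])

```text
t: 9.7
eef_pos: [477.8, -66.8, 158.0]
ee_rot: [-3.141, 0.004, 2.86]
wrist_force: [0.5, -0.3, -0.1]
width: 0.8
grasp_force: 0.0
```

```bash
cat > sp.py <<'E'
from h import *
import sys
s=arm.get_state();print(s["eef_pos"],s["wrist_force"])
im,d=arm.camera("scene");cv2.imwrite(f"pics/{sys.argv[1]}.png",cv2.resize(im[110:250,150:320,::-1],None,fx=4,fy=4,interpolation=cv2.INTER_CUBIC))
P,u,v=pts("scene",d)
dd=P[:,:2]-[646.5,-75];r=np.hypot(*dd.T)
k=(P[:,2]>188)&(P[:,2]<200)&(r>50)&(r<225)&(dd[:,0]<0)&~(np.hypot(P[:,0]-s["eef_pos"][0],P[:,1]-s["eef_pos"][1])<30)
a=np.pi+np.arctan2(-dd[k,1],-dd[k,0]);print(k.sum(),"spout ang",np.percentile(a,[10,50,90]).round(3))
k=(P[:,2]>240)&(P[:,2]<256)&(r>35)&(r<82)
a=np.pi+np.arctan2(-dd[k,1],-dd[k,0]);print(k.sum(),"lever ang",np.percentile(a,[10,50,90]).round(3))
E
python3 sp.py s6
```

```text
[477.76189576 -66.76700637 157.99443814] [ 0.52731222 -0.29016993 -0.10761326]
125 spout ang [3.076 3.144 3.224]
84 lever ang [2.813 2.917 3.097]
```

View pics/s6.png

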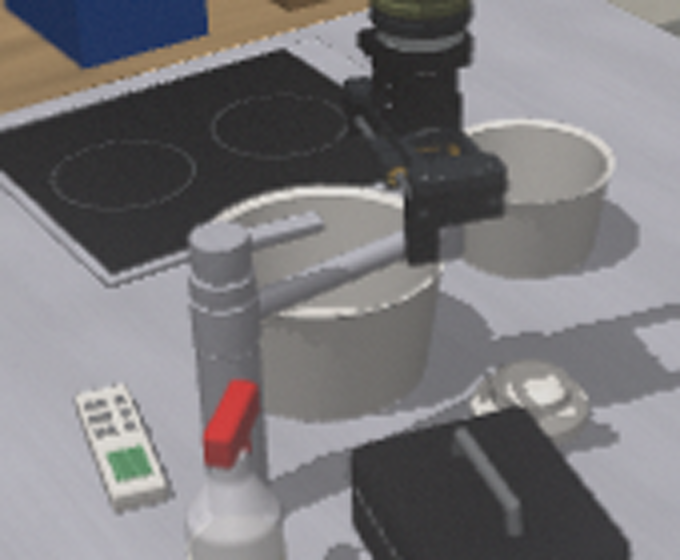

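The spout now follows the finger at (420,255).

Call:
send_rows(twist=[[0,0,0],[0,0,0],[0,0,0],[0,0,0],[0,0,0]], offset=[[-8,-25,0],[-17,-49,0],[-31,-70,0],[-40,-78,0],[-42,-80,0]], hand=[0,0,0,0,0])

```text
t: 10.38
eef_pos: [495.1, -153.9, 156.5]
ee_rot: [-3.141, -0.0, 2.861]
wrist_force: [-2.0, 1.2, 2.2]
width: 0.6
grasp_force: 1.2
```

```bash
python3 sp.py s7
```

```text
[ 495.14196991 -153.93988201  156.48109498] [-2.03088594  1.23610117  2.15054371]
66 spout ang [3.608 3.678 3.781]
82 lever ang [2.802 2.911 3.06 ]
```

View pics/s7.png

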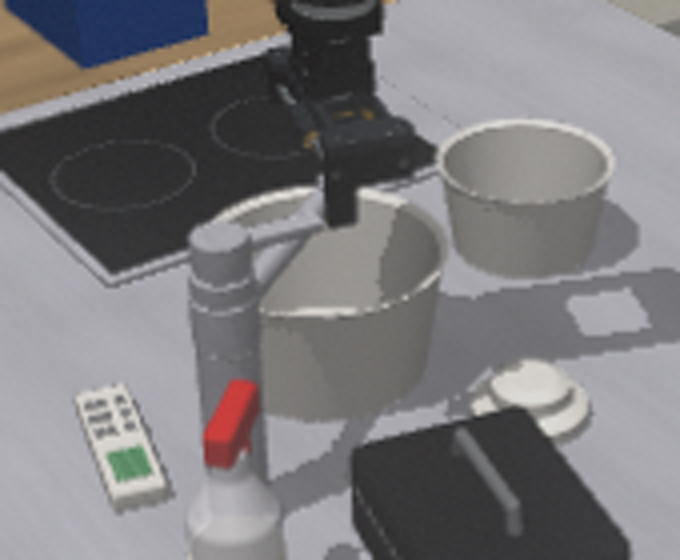

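The spout is over the tub at about 3.75 rad, target 3.84. I'll nudge it a little, back off, rise and move clear to measure.

Call:
send_rows(twist=[[0,0,0],[0,0,0],[0,0,0],[0,0,0],[0,0,0]], offset=[[-4,-4,0],[-7,-7,0],[-7,-7,0],[5,20,0],[5,30,0]], hand=[0,0,0,0,0])

```text
t: 11.05
eef_pos: [498.1, -122.8, 155.7]
ee_rot: [-3.141, 0.0, 2.863]
wrist_force: [0.9, -0.3, -0.6]
width: 1.0
grasp_force: 0.0
```

Call:
send_rows(twist=[[0,0,0],[0,0,0],[0,0,0],[0,0,0],[0,0,0]], offset=[[0,0,-50],[0,0,-110],[20,50,-150],[40,100,-150],[60,155,-150]], hand=[0,0,0,0,0])

```text
t: 11.68
eef_pos: [484.0, 43.1, 307.4]
ee_rot: [3.141, 0.003, 2.861]
wrist_force: [1.1, -0.1, -0.8]
width: 0.8
grasp_force: 0.0
```

Call:
send_rows(twist=[[0,0,0],[0,0,0],[0,0,0],[0,0,0],[0,0,0]], offset=[[10,60,0],[20,120,0],[30,180,0],[40,240,0],[50,300,0]], hand=[0,0,0,0,0])

```text
t: 12.3
eef_pos: [518.8, 346.3, 306.0]
ee_rot: [-3.141, 0.001, 2.862]
wrist_force: [0.6, -0.3, -0.3]
width: 0.7
grasp_force: 0.0
```

Run:
```python
from h import *
from scipy.optimize import least_squares
s=arm.get_state();print(s["t"],s["eef_pos"],s["wrist_force"])
im,d=arm.camera("top");cv2.imwrite("pics/t8.png",cv2.resize(im[80:260,160:380,::-1],None,fx=3.3,fy=3.3,interpolation=cv2.INTER_CUBIC))
P,u,v=pts("top",d);x,y,z=P.T
m=(z>114)&(z<125)&(x>340)&(x<620)&(y<-95)&(y>-350)
c=least_squares(lambda p:np.hypot(P[m,0]-p[0],P[m,1]-p[1])-107.5,[480,-215],loss="soft_l1",f_scale=3).x
A=np.array([646.4,-77]);dd=P[:,:2]-A;r=np.hypot(*dd.T);a=np.pi+np.arctan2(-dd[:,1],-dd[:,0])
k=(z>180)&(z<205)&(r>60)&(r<230)&(x<620);sp=np.median(a[k])
k2=(z>235)&(z<262)&(r>35)&(r<85)
out=A+210*np.array([np.cos(sp),np.sin(sp)])
print("tub",c.round(1),"spout",sp,k.sum(),np.percentile(r[k],99),"outlet",out.round(1),"err",(out-c).round(1),"lever",np.median(a[k2]),k2.sum())
for t in ["case","bottle","alarm","remote"]:
    R=arm.regions_of(t,"top")
    if R: Q,_,_=pts("top",d,R[0]["pixels"]);print(t,R[0]["bbox"],np.median(Q,0).round())
```

```text
12.3 [518.80586478 346.2818502  305.95913218] [ 0.58923507 -0.31732735 -0.31985133]
tub [ 478.9 -214.9] spout 3.8099054833259207 465 220.57530069838333 outlet [ 481.6 -207.1] err [2.7 7.8] lever 3.046155913344417 115
case [185.0, 147.0, 69.0, 61.0] [533.  93.  84.]
bottle [229.5, 99.9, 23.4, 39.5] [695.  35. 128.]
alarm [251.7, 217.7, 28.5, 27.1] [379. -52.  22.]
remote [290.9, 125.0, 46.0, 23.8] [ 687. -201.   19.]
```

View pics/t8.png

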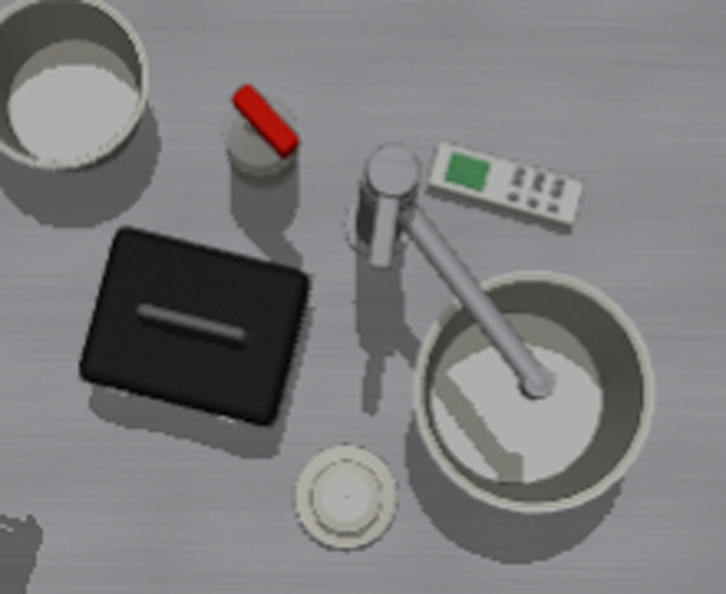

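The outlet hangs about 8 mm from the tub's centre, at crop (537,382). The lever at (382,245) is at its stop, and nothing else has moved.

```bash
python3 -c "
from bench import arm
print(arm.finish_job())"
```

```text
the job is handed in; nothing more can be done
None
```

I handed the job in at about 12 s of the 51 s allowed. The lever was pushed firmly against its shut stop, the spout's outlet measured about 8 mm from the tub's centre, the tub and the four bystanders measured where they started, and the arm was clear; the hand-in returned no verdict.

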